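# Put the hand-held colour meters back in their cradles

### The job

Put the four hand-held meters that were left about the desk back in their cradles: each upright and sitting flat in the one cradle whose recess has the shape and size of its foot (the slim round one in the small round cradle, the drum in the large round one). They are optical instruments, so set them down and do not drop them, and leave the amber sample jar and the white standard puck where they stand.

Things in the scene. Friction and masses are not known exactly. Their poses are not given: they have to be found in the camera images.
- gloss_meter: gloss meter: narrow white block with stepped ends, 34 (x) x 114 (y) mm, 64 mm high (its top step, above z = 42 mm, is 90 mm long), black foot, dark display on top. Flat upright sides 34 mm apart, to be gripped across x at about 42 mm height. Stands upright on the desk at the start; origin: centre of the underside, z up, y along its length. About 0.24 to 0.42 kg.
- sphere_meter: sphere colour meter: white body 64 (x) x 92 (y) mm and 44 mm high with a black carrying grip above it: a bar 28 mm wide (x), 92 mm long (y), from 72 to 94 mm height, on two short pillars at its ends; the gap under the bar is 28 mm. Take it by the bar, across x, at about 84 mm height. Stands upright on the desk at the start; origin: centre of the underside, z up, y along the bar. About 0.34 to 0.59 kg.
- slim_meter: slim colour meter: upright white cylinder, diameter 36 mm, 84 mm high, black foot band, black disc on top. Grip across the diameter at about 50 mm height. Stands upright on the desk at the start; origin: centre of the underside, z up. About 0.1 to 0.18 kg.
- drum_meter: drum colour meter: squat upright white cylinder, diameter 56 mm, 62 mm high, black foot band, black disc with a small display on top. Grip across the diameter at about 42 mm height. Stands upright on the desk at the start; origin: centre of the underside, z up. About 0.18 to 0.31 kg.
- gloss_cradle: cradle of the gloss meter: low dark tray with grey rim and a long narrow recess, 50 (x) x 130 (y) mm, 62 x 142 mm outside; fixed to the desk; origin: centre of the underside, z up; recess floor 6 mm above the origin (and the desk), rim top at 16 mm, rim wall 6 mm thick; the recess leaves 8 mm all round its meter, y along its length.
- sphere_cradle: cradle of the sphere meter: low dark tray with grey rim and a broad oblong recess, 80 (x) x 108 (y) mm, 92 x 120 mm outside; fixed to the desk; origin: centre of the underside, z up; recess floor 6 mm above the origin (and the desk), rim top at 16 mm, rim wall 6 mm thick; the recess leaves 8 mm all round its meter, y along its length.
- slim_cradle: cradle of the slim meter: the smaller of the two round dark trays with grey rim, recess diameter 52 mm, 64 mm outside; fixed to the desk; origin: centre of the underside, z up; recess floor 6 mm above the origin (and the desk), rim top at 16 mm, rim wall 6 mm thick; the recess leaves 8 mm all round its meter.
- drum_cradle: cradle of the drum meter: the larger of the two round dark trays with grey rim, recess diameter 72 mm, 84 mm outside; fixed to the desk; origin: centre of the underside, z up; recess floor 6 mm above the origin (and the desk), rim top at 16 mm, rim wall 6 mm thick; the recess leaves 8 mm all round its meter.
- sample_jar: bystander: small amber glass sample jar with a white cap, diameter 42 mm, 50 mm high, loose on the desk; origin: centre of the underside. Not to be disturbed.
- white_standard: bystander: white calibration standard, a black puck with a white disc face, diameter 42 mm, 12 mm high, loose on the desk; origin: centre of the underside. Not to be disturbed.

How it is judged:
By the outcome, as a careful person would: the job done as asked, in the order asked, and still so for the second after the job is handed in, with the robot touching nothing.
It also fails if it takes over 128 s, if anything falls off the work surface, if the arm or the gripper's body presses on something with over 40 N, if the wrist force passes 120 N, or if a joint passes its speed limit or range.

### The arm

A 7-joint arm with a two-finger parallel gripper is mounted at the origin on the work surface. World frame = base frame: x ahead of the robot, y to its left, z up, the work surface at z = 0. Lengths are in mm, angles in rad, forces in N, time in s.
With the tool pointing down it reaches from about 350 to 775 mm from the base axis. Payload 3.1 kg.
Tool frame: the origin (TCP) lies midway between the tips of the shut fingers; the grasp point (between the pads) lies 19 mm behind it; z points along the fingers, y is the line along which they close (so a half turn about z gives the same grasp; the last joint's range is limited). The gripper opens to 85 mm and grips with 20 to 120 N. Pads are 22 mm wide; open, the fingers measure 114 mm over their backs; the gripper's body (76 mm by 85 mm) begins 54 mm behind the grasp point. The pads swing forward as they close: fully open they stand 13 mm farther back than shut.
Start: joints at [-1.316, 0.311, 0.014, 1.512, -0.004, 1.319, -0.027], TCP at [160.826, 525.977, 231.304] pointing down, gripper open.
Joint ranges: [-2.7, 2.7], [-0.3, 1.91], [-1.27, 1.3], [0.12, 2.57], [-1.44, 4.58], [0.2, 2.03], [-3.05, 3.05]. Speed limits (rad/s): [2.79, 2.79, 3.14, 3.14, 3.14, 3.14, 3.14].

### API

Orientations are given as a 3x3 rotation matrix whose columns are the frame's x, y, z axes.
In Python, from plant import env, viewer, finder gives the robot as it stands.
- The arm moves only by the shell command python3 -m crank 'ROWS' [FORCE]. ROWS is a JSON object of lists of equal length, an entry for each row: "travel": the shift along the world's x, y, z in mm, a list of three; "yaw": the turn about the world's z in rad; "jaw": the finger opening in mm, from 0 to 85.4. A call has exactly 8 rows; each row is the pose to reach, as a shift and turn from the pose commanded when the call began; what a row does not reach only later rows make up. A row lasts 1/12 s, in which the tool goes at most 41.7 mm and 7.16 degrees, less where a joint would pass 70% of its speed; a pose out of reach is approached as far as the arm can. A call with a gripper value outside its range is refused whole. The fingers move at their own pace and stop on an object; FORCE is the grip in N (left out, the last holds). Time passes only in rows, so rows that repeat a pose let the fingers close, or fill a call up. It gives the time, the measured TCP pose, the force, the opening and the grip force at its end, in the units of the state.
- env.observe(): the state, without advancing time (a new reading comes with each control period).
- viewer.grab_frame(name): name is "scene" or "top"; returns a dict with "color" (400x640x3 uint8, red, green, blue), "depth" (400x640 float32, mm along the optical axis (not along the pixel's ray), 0 where there is no reading), "fx", "fy", "cx", "cy" (pixels), "position" and "rotation" of the camera in the world. Camera axes: x right, y up, looking along -z (the intrinsics and any distortion apply to the point x, -y, -z); pixel columns grow to the right and rows downward; lengths in mm; the calibration is good to about 2 mm. A picture is of the moment at which its call begins.
- env.job_done(): hands the job in; it is judged then, once.
Trained networks look in a picture, given as the dict that the camera call returned (one of the last four; its "shot" number tells which), for a name from the list of things; names that differ only in an ending like _2 or _b are one class to them, and where a whole thing is asked for, a point or a joint stands for the part that bears it (a point fixed in the world has none). Each returns a list of dicts, best first, with "score" (0 to 1); they miss things now and then, are a little off and sometimes report something else, mostly with a low value. They report only what shows in the picture. A call takes as long as a camera call.
- finder.spot_in(picture, query): "xy" ([column, row] in pixels, amid what is visible of it).
- finder.regions_of(picture, query): "mask" (400x640 bool, what is visible of it) and "xy" ([column, row] in pixels, amid what is visible of it).
The state is a dict: "clock": time; "q": joint angles; "dq": joint speeds; "tau": joint torques, N m; "ee_pos": TCP position; "eef_rot": TCP orientation; "wrist_force": force on the tool from outside, world axes, zero at the start; "wrist_torque": the same for the moment, N m; "opening": finger opening in mm; "grasp_force": force on a finger pad.
Only numpy, scipy, OpenCV 4.12 (cv2) and the standard library are available. Lean on these libraries where they do the work, as an engineer would, in place of code of your own. Each camera call takes 0.05 s, during which the arm holds its last target. There are 200 camera calls.

## Working session

There is one attempt and no reset: what is moved stays moved. The work goes in short steps, Python scripts to look and compute and a shell command to move; the robot and the scene stay as the last step left them, time stands still between calls to the robot, and variables do not carry over. Pictures are saved under pics/ and viewed, at most 14 in all, crops included, and the job is handed in when it is done.

```bash
ls; mkdir -p pics
cat > h.py <<'E'
from plant import env, viewer, finder
import numpy as np, cv2
NAMES="gloss_meter sphere_meter slim_meter drum_meter gloss_cradle sphere_cradle slim_cradle drum_cradle sample_jar white_standard".split()
def cloud(p):
    d=p["depth"]; v,u=np.mgrid[:d.shape[0],:d.shape[1]]
    c=np.stack([(u-p["cx"])/p["fx"]*d,-(v-p["cy"])/p["fy"]*d,-d],-1)
    w=c@np.array(p["rotation"]).T+np.array(p["position"])
    w[d==0]=np.nan
    return w
E
python3 - <<'E'
from h import *
print({k:np.round(v,3).tolist() for k,v in env.observe().items()})
for cam in("top","scene"):
    p=viewer.grab_frame(cam); print({k:np.round(v,3).tolist() for k,v in p.items() if k not in("color","depth")})
    img=p["color"][:,:,::-1].copy()
    w=cloud(p)
    for n in NAMES:
        for r in finder.regions_of(p,n)[:2]:
            m=r["mask"]&~np.isnan(w[...,2]); P=w[m]
            if len(P)==0: print(n,r["score"],"nodepth");continue
            zt=np.percentile(P[:,2],97); 
            T=P[P[:,2]>zt-6]
            rc=cv2.minAreaRect(P[:,:2].astype(np.float32)); rt=cv2.minAreaRect(T[:,:2].astype(np.float32))
            print(cam,n,round(r["score"],2),np.round(r["xy"]),len(P),"z",np.round(np.percentile(P[:,2],[3,97])),"all",np.round(np.hstack(rc),1),"top",np.round(np.hstack(rt),1))
            cv2.putText(img,n,(int(r["xy"][0])-20,int(r["xy"][1])),0,.35,(0,0,255))
    cv2.imwrite(f"pics/{cam}0.png",img)
E
```

```text
pics
{'clock': 0.0, 'q': [-1.316, 0.312, 0.014, 1.513, -0.004, 1.319, -0.027], 'dq': [0.001, 0.001, 0.001, 0.001, 0.0, -0.002, -0.001], 'tau': [-0.0, -37.991, 0.146, -23.059, 0.012, 0.013, 0.0], 'ee_pos': [160.635, 525.228, 230.188], 'eef_rot': [[-0.956, 0.292, -0.001], [0.292, 0.956, -0.002], [-0.0, -0.002, -1.0]], 'wrist_force': [-0.514, -0.255, 1.005], 'wrist_torque': [0.012, -0.042, 0.021], 'grasp_force': 0.0, 'opening': 85.666}
{'fx': 387.698, 'fy': 387.698, 'cx': 316.107, 'cy': 200.188, 'position': [425.067, 6.041, 958.732], 'rotation': [[0.008, 0.995, -0.1], [-1.0, 0.006, -0.019], [-0.019, 0.1, 0.995]], 'shot': 1}
top gloss_meter 0.65 [360. 233.] 744 z [ 2. 67.] all [439.8 -81.9 121.8  39.6  85.6] top [439.9 -78.   88.6  33.5  86.9]
top gloss_meter 0.61 [212. 249.] 297 z [16. 87.] all [3.983e+02 2.603e+02 3.180e+01 3.380e+01 2.000e-01] top [3.986e+02 2.612e+02 3.130e+01 3.210e+01 3.000e-01]
top sphere_meter 0.68 [433. 253.] 1235 z [24. 96.] all [ 392.9 -254.3  109.6   64.6   71.5] top [ 395.6 -246.4   91.2   27.9   71.2]
top slim_meter 0.65 [214. 247.] 274 z [21. 87.] all [395
[... 2125 characters left out ...]
73.8 147.7  80.5  87.2] top [525.7 373.6 147.   65.8  88.8]
scene sphere_cradle 0.95 [174. 304.] 2442 z [ 2. 17.] all [ 539.7 -398.   123.1  109.5   87.7] top [ 546.  -398.5  120.    96.8   87.7]
scene slim_cradle 0.93 [390. 236.] 544 z [ 2. 18.] all [648.4 106.9  63.2  75.2  79.8] top [652.9 107.3  60.4  63.7   9.9]
scene drum_cradle 0.79 [320. 283.] 1085 z [ 2. 18.] all [ 669.7 -109.7   86.3   84.1   69.8] top [ 669.  -111.5   81.6   82.3   55.6]
scene sample_jar 0.56 [406. 179.] 321 z [ 4. 52.] all [517.2 242.8  38.7  84.4  69.2] top [537.  236.3  33.5  38.7  50.7]
scene white_standard 0.63 [331. 227.] 239 z [-1. 15.] all [547.   -1.7  38.8  52.2  56.8] top [551.1  -4.6  38.5  41.1  55.1]
```

View pics/top0.png

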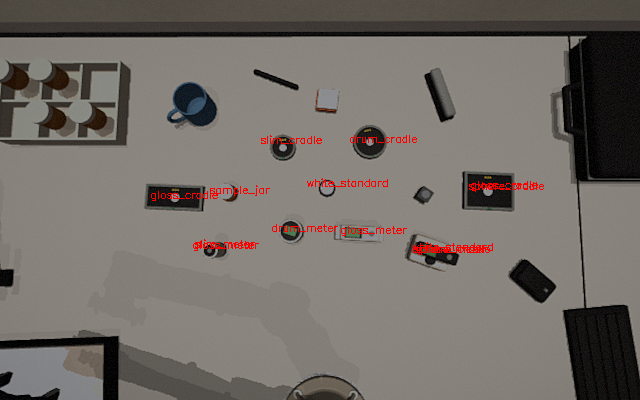

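View pics/scene0.png

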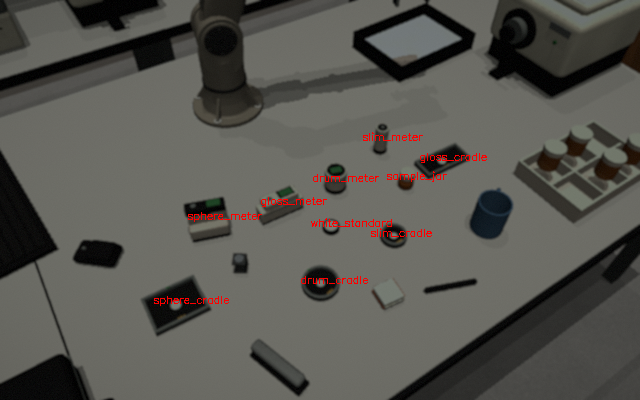

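The top view shows all ten things, and the labels sit on the right objects. Slim is at (214,247), drum at (292,231), gloss at (360,233) and sphere at (433,253); the cradles are at (170,198), (490,189), (280,144) and (370,143). The scene view agrees with it to within about 3 mm. I'll start with the slim meter.

```bash
python3 -m crank '{"travel":[[15,-17,0],[35,-40,0],[58,-65,0],[81,-91,0],[104,-117,0],[127,-143,0],[142,-159,0],[150,-168,0]],"yaw":[-0.05,-0.1,-0.15,-0.21,-0.27,-0.33,-0.39,-0.44],"jaw":[85,85,85,85,85,85,85,85]}' 30
```

```text
clock: 1.77
ee_pos: [313.5, 355.3, 231.6]
eef_rot: [[-0.734, 0.679, 0.001], [0.679, 0.734, -0.0], [-0.001, 0.001, -1.0]]
wrist_force: [0.3, 0.0, 0.1]
opening: 84.9
grasp_force: 0.0
```

```bash
python3 -m crank '{"travel":[[20,-22,-15],[42,-47,-40],[65,-74,-70],[80,-90,-95],[87,-98,-105],[87,-98,-105],[87,-98,-105],[87,-98,-105]],"yaw":[-0.05,-0.1,-0.15,-0.2,-0.25,-0.25,-0.25,-0.25],"jaw":[85,85,85,85,85,85,85,85]}'
python3 - <<'E'
from h import *
for c in("top","scene"):
    p=viewer.grab_frame(c); print(np.round(env.observe()["ee_pos"],1))
    cv2.imwrite(f"pics/{c}1.png",cv2.resize(p["color"][:,:,::-1][130:330,120:320] if c=="top" else p["color"][:,:,::-1][20:220,290:490],None,fx=2.5,fy=2.5))
E
```

```text
clock: 2.43
ee_pos: [397.3, 263.3, 127.6]
eef_rot: [[-0.555, 0.832, 0.001], [0.832, 0.555, 0.003], [0.002, 0.003, -1.0]]
wrist_force: [0.0, 0.7, -0.3]
opening: 84.9
grasp_force: 0.0
[397.4 263.3 127.8]
[397.5 263.  127.8]
```

View pics/top1.png

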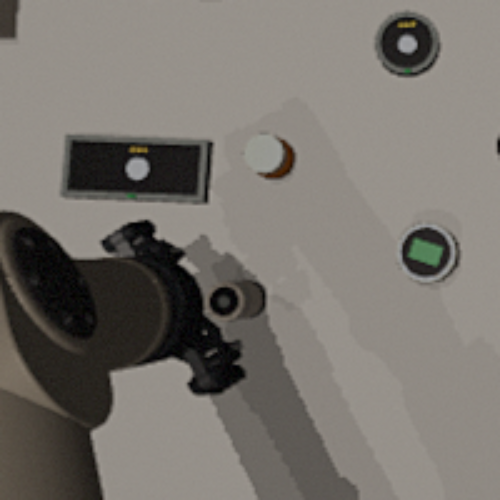

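View pics/scene1.png

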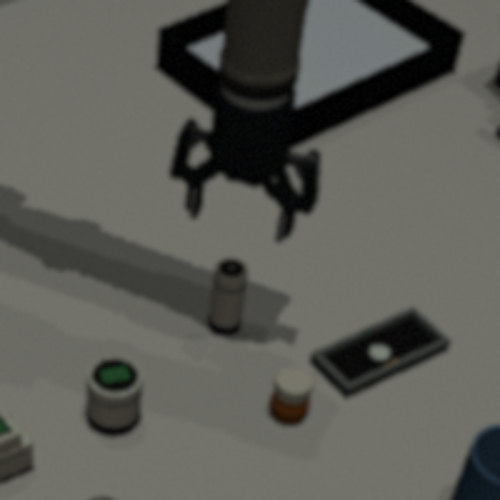

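The top crop shows the open gripper above and left of the slim meter at (235,300), with nothing between the fingers. The scene crop confirms it stands clear, and the offset is parallax.

```bash
python3 -m crank '{"travel":[[1,-3,-15],[1,-3,-33],[1,-3,-51],[1,-3,-69],[1,-3,-84],[1,-3,-94],[1,-3,-98],[1,-3,-98]],"yaw":[0,0,0,0,0,0,0,0],"jaw":[85,85,85,85,85,85,85,85]}'; python3 -m crank '{"travel":[[0,0,0],[0,0,0],[0,0,0],[0,0,0],[0,0,0],[0,0,0],[0,0,0],[0,0,0]],"yaw":[0,0,0,0,0,0,0,0],"jaw":[65,48,40,36,34,32,30,30]}' 30; python3 -m crank '{"travel":[[0,0,0],[0,0,0],[0,0,3],[0,0,8],[0,0,18],[0,0,28],[0,0,36],[0,0,40]],"yaw":[0,0,0,0,0,0,0,0],"jaw":[30,30,30,30,30,30,30,30]}' 30
```

```text
clock: 3.2
ee_pos: [398.3, 257.7, 28.2]
eef_rot: [[-0.553, 0.833, -0.001], [0.833, 0.553, 0.0], [0.0, -0.0, -1.0]]
wrist_force: [-0.7, 0.1, 0.8]
opening: 85.2
grasp_force: 0.0
clock: 3.87
ee_pos: [399.5, 257.4, 29.1]
eef_rot: [[-0.551, 0.834, 0.001], [0.834, 0.551, 0.001], [0.0, 0.002, -1.0]]
wrist_force: [-0.5, -0.1, 6.4]
opening: 35.1
grasp_force: 28.7
clock: 4.53
ee_pos: [399.8, 257.6, 70.1]
eef_rot: [[-0.551, 0.834, 0.002], [0.834, 0.551, 0.002], [0.0, 0.003, -1.0]]
wrist_force: [1.0, 0.1, -1.2]
opening: 35.3
grasp_force: 28.9
```

```bash
python3 -m crank '{"travel":[[5,-3,20],[20,-12,40],[40,-24,50],[63,-37,50],[86,-51,50],[109,-64,50],[125,-74,50],[130,-77,50]],"yaw":[0,0,-0.05,-0.1,-0.15,-0.2,-0.25,-0.3],"jaw":[30,30,30,30,30,30,30,30]}'; python3 -m crank '{"travel":[[10,-6,0],[30,-18,0],[55,-32,0],[80,-47,0],[104,-61,-5],[118,-69,-20],[123,-72,-32],[123,-72,-35]],"yaw":[0,0,0,0,0,0,0,0],"jaw":[30,30,30,30,30,30,30,30]}'; python3 -m crank '{"travel":[[0,0,0],[0,0,0],[0,0,0],[0,0,0],[0,0,0],[0,0,0],[0,0,0],[0,0,0]],"yaw":[0,0,0,0,0,0,0,0],"jaw":[30,30,30,30,30,30,30,30]}'
python3 - <<'E'
from h import *
for c in("top","scene"):
    p=viewer.grab_frame(c); w=cloud(p); o=env.observe(); print(c,np.round(o["ee_pos"],1),np.round(o["eef_rot"],3)[:2,1])
    for n in("slim_meter","slim_cradle"):
        for r in finder.regions_of(p,n)[:1]:
            P=w[r["mask"]]; print(n,round(r["score"],2),r["xy"],len(P),np.round(np.nanmedian(P,0)),np.round(np.nanpercentile(P,[3,97],0)).tolist())
    cv2.imwrite(f"pics/{c}2.png",p["color"][:,:,::-1])
E
```

```text
clock: 5.2
ee_pos: [532.1, 176.3, 119.0]
eef_rot: [[-0.273, 0.962, 0.003], [0.962, 0.273, -0.002], [-0.003, 0.003, -1.0]]
wrist_force: [-0.6, -0.5, -1.8]
opening: 35.3
grasp_force: 29.1
clock: 5.87
ee_pos: [650.6, 106.4, 80.2]
eef_rot: [[-0.279, 0.96, -0.005], [0.96, 0.279, -0.002], [-0.0, -0.005, -1.0]]
wrist_force: [-0.6, -0.7, -1.9]
opening: 35.2
grasp_force: 29.2
clock: 6.53
ee_pos: [651.8, 108.1, 83.6]
eef_rot: [[-0.28, 0.96, 0.0], [0.96, 0.28, 0.0], [0.0, 0.0, -1.0]]
wrist_force: [-0.7, -0.2, -0.7]
opening: 35.4
grasp_force: 29.2
top [651.9 108.   83.5] [0.96 0.28]
slim_cradle 0.53 [287.4, 146.4] 225 [646.  91.  11.] [[595.0, 78.0, -0.0], [678.0, 133.0, 179.0]]
scene [651.8 107.9  83.3] [0.96 0.28]
slim_meter 0.54 [394.4, 213.6] 340 [656.  97. 106.] [[636.0, 92.0, 61.0], [668.0, 106.0, 140.0]]
slim_cradle 0.7 [388.9, 236.0] 465 [656. 105.   8.] [[627.0, 77.0, 3.0], [684.0, 133.0, 17.0]]
```

View pics/scene2.png

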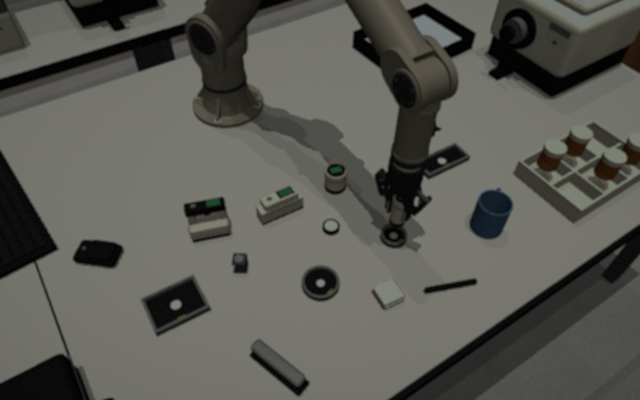

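The scene view shows the slim meter hanging upright at (397,213) over its cradle at (393,235). The other objects are where they were.

```bash
python3 -m crank '{"travel":[[1.4,-1.7,-5],[1.4,-1.7,-13],[1.4,-1.7,-22],[1.4,-1.7,-31],[1.4,-1.7,-38],[1.4,-1.7,-42],[1.4,-1.7,-44],[1.4,-1.7,-45]],"yaw":[0,0,0,0,0,0,0,0],"jaw":[30,30,30,30,30,30,30,30]}'; python3 -m crank '{"travel":[[0,0,-1],[0,0,-2],[0,0,-3],[0,0,-4],[0,0,-4.5],[0,0,-4.5],[0,0,-4.5],[0,0,-4.5]],"yaw":[0,0,0,0,0,0,0,0],"jaw":[30,30,30,30,30,30,30,30]}'
```

```text
clock: 7.5
ee_pos: [653.0, 106.3, 37.7]
eef_rot: [[-0.28, 0.96, -0.001], [0.96, 0.28, -0.0], [0.0, -0.001, -1.0]]
wrist_force: [-0.2, -0.4, -1.8]
opening: 35.1
grasp_force: 29.2
clock: 8.17
ee_pos: [653.7, 106.3, 35.3]
eef_rot: [[-0.28, 0.96, 0.001], [0.96, 0.28, 0.0], [0.0, 0.001, -1.0]]
wrist_force: [-1.4, 0.4, 5.8]
opening: 35.5
grasp_force: 29.9
```

```bash
python3 -m crank '{"travel":[[0,0,0],[0,0,0],[0,0,0],[0,0,0],[0,0,0],[0,0,0],[0,0,0],[0,0,0]],"yaw":[0,0,0,0,0,0,0,0],"jaw":[36,38,42,50,60,72,85,85]}'; python3 -m crank '{"travel":[[0,0,5],[0,0,18],[0,0,36],[0,0,56],[0,0,76],[0,0,94],[0,0,107],[0,0,110]],"yaw":[0,0,0,0,0,0,0,0],"jaw":[85,85,85,85,85,85,85,85]}'
python3 - <<'E'
from h import *
o=env.observe(); print(np.round(o["ee_pos"],1))
p=viewer.grab_frame("scene"); w=cloud(p)
for n in("slim_meter","drum_meter"):
    r=finder.regions_of(p,n)[0]; P=w[r["mask"]]; zt=np.nanpercentile(P[:,2],97); T=P[P[:,2]>zt-6]
    print(n,round(r["score"],2),zt,np.round(np.hstack(cv2.minAreaRect(T[:,:2].astype(np.float32))),1))
cv2.imwrite("pics/scene3.png",cv2.resize(p["color"][:,:,::-1][130:280,300:480],None,fx=3,fy=3))
E
```

```text
clock: 8.83
ee_pos: [653.2, 106.3, 33.7]
eef_rot: [[-0.28, 0.96, -0.0], [0.96, 0.28, -0.0], [-0.0, -0.0, -1.0]]
wrist_force: [-0.5, -0.4, 0.4]
opening: 84.9
grasp_force: 0.0
clock: 9.5
ee_pos: [655.6, 106.2, 148.7]
eef_rot: [[-0.28, 0.96, 0.008], [0.96, 0.28, 0.001], [-0.001, 0.008, -1.0]]
wrist_force: [0.4, 0.8, 1.1]
opening: 85.0
grasp_force: 0.0
[655.6 106.2 148.7]
slim_meter 0.97 92.96424238945457 [653.9 107.9  33.7  35.4  67.5]
drum_meter 0.85 65.9948918325513 [445.5  80.6  51.9  54.   33. ]
```

View pics/scene3.png

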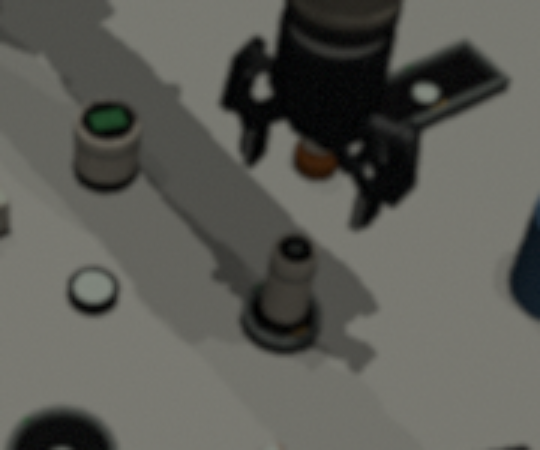

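The slim meter stands upright in its cradle at (290,290) in the crop, with its top at 90 mm and the centre within about 1 mm. Next is the drum.

```bash
python3 -m crank '{"travel":[[-12,-2,0],[-40,-5,0],[-75,-9,0],[-110,-13,0],[-145,-17,0],[-180,-21,0],[-203,-24,-10],[-209,-25,-20]],"yaw":[0,0,0,0,0,0,0,0],"jaw":[85,85,85,85,85,85,85,85]}'; python3 -m crank '{"travel":[[0,0,-5],[0,0,-15],[0,0,-30],[0,0,-48],[0,0,-66],[0,0,-78],[0,0,-82],[0,0,-82]],"yaw":[0,0,0,0,0,0,0,0],"jaw":[85,85,85,85,85,85,85,85]}'
```

```text
clock: 10.32
ee_pos: [438.8, 80.9, 122.5]
eef_rot: [[-0.281, 0.96, -0.006], [0.96, 0.281, 0.001], [0.002, -0.005, -1.0]]
wrist_force: [-0.3, -0.2, 0.0]
opening: 85.1
grasp_force: 0.0
clock: 10.98
ee_pos: [444.0, 80.9, 40.3]
eef_rot: [[-0.28, 0.96, -0.002], [0.96, 0.28, -0.002], [-0.001, -0.003, -1.0]]
wrist_force: [0.4, -0.5, 0.7]
opening: 84.9
grasp_force: 0.0
```

```bash
python3 -m crank '{"travel":[[0,0,-5],[0,0,-12],[0,0,-18],[0,0,-20],[0,0,-20],[0,0,-20],[0,0,-20],[0,0,-20]],"yaw":[0,0,0,0,0,0,0,0],"jaw":[85,85,85,85,85,75,68,62]}'; python3 -m crank '{"travel":[[0,0,0],[0,0,0],[0,0,0],[0,0,0],[0,0,0],[0,0,0],[0,0,0],[0,0,0]],"yaw":[0,0,0,0,0,0,0,0],"jaw":[59,57,55,53,50,50,50,50]}' 40; python3 -m crank '{"travel":[[0,0,2],[0,0,6],[0,0,15],[0,0,30],[0,0,50],[0,0,68],[0,0,78],[0,0,80]],"yaw":[0,0,0,0,0,0,0,0],"jaw":[50,50,50,50,50,50,50,50]}'
```

```text
clock: 11.65
ee_pos: [444.5, 81.3, 22.1]
eef_rot: [[-0.28, 0.96, 0.001], [0.96, 0.28, 0.0], [0.0, 0.001, -1.0]]
wrist_force: [-0.4, -0.3, 0.1]
opening: 62.3
grasp_force: 0.0
clock: 12.32
ee_pos: [444.4, 81.4, 22.2]
eef_rot: [[-0.28, 0.96, 0.0], [0.96, 0.28, 0.0], [0.0, 0.0, -1.0]]
wrist_force: [-1.8, 0.7, 5.8]
opening: 55.3
grasp_force: 41.6
clock: 12.98
ee_pos: [445.9, 81.6, 103.9]
eef_rot: [[-0.28, 0.96, 0.004], [0.96, 0.28, 0.001], [0.0, 0.005, -1.0]]
wrist_force: [0.6, 0.2, -2.0]
opening: 55.3
grasp_force: 43.0
```

```bash
python3 -m crank '{"travel":[[6,-5,0],[20,-17,0],[40,-34,0],[63,-54,0],[86,-74,0],[106,-91,0],[121,-104,0],[126,-108,0]],"yaw":[0,-0.05,-0.1,-0.15,-0.2,-0.25,-0.3,-0.3],"jaw":[50,50,50,50,50,50,50,50]}'; python3 -m crank '{"travel":[[8,-7,0],[25,-21,0],[45,-39,0],[65,-56,0],[82,-70,-5],[93,-80,-17],[97.5,-84,-28],[97.5,-84,-35]],"yaw":[0,0,0,0,0,0,0,0],"jaw":[50,50,50,50,50,50,50,50]}';  python3 -m crank '{"travel":[[0,0,-5],[0,0,-5],[0,0,-5],[0,0,-5],[0,0,-5],[0,0,-5],[0,0,-5],[0,0,-5]],"yaw":[0,0,0,0,0,0,0,0],"jaw":[50,50,50,50,50,50,50,50]}'
python3 - <<'E'
from h import *
for c in("top","scene"):
    p=viewer.grab_frame(c); w=cloud(p); print(np.round(env.observe()["ee_pos"],1))
    for n in("drum_meter","drum_cradle"):
        for r in finder.regions_of(p,n)[:1]:
            P=w[r["mask"]]; print(n,round(r["score"],2),r["xy"],len(P),np.round(np.nanmedian(P,0)),np.round(np.nanpercentile(P,[3,97],0)).tolist())
E
```

```text
clock: 13.65
ee_pos: [571.8, -31.4, 100.3]
eef_rot: [[0.021, 1.0, -0.0], [1.0, -0.021, -0.004], [-0.004, -0.0, -1.0]]
wrist_force: [-0.3, -0.1, -2.4]
opening: 54.9
grasp_force: 43.2
clock: 14.32
ee_pos: [666.5, -111.4, 63.9]
eef_rot: [[0.016, 1.0, -0.004], [1.0, -0.016, 0.0], [0.0, -0.004, -1.0]]
wrist_force: [0.0, -0.4, -2.6]
opening: 55.3
grasp_force: 43.3
clock: 14.98
ee_pos: [667.9, -110.7, 62.2]
eef_rot: [[0.016, 1.0, 0.001], [1.0, -0.016, -0.0], [-0.0, 0.001, -1.0]]
wrist_force: [-0.2, -0.8, -2.6]
opening: 55.0
grasp_force: 43.3
[ 667.8 -110.7   62.1]
[ 667.7 -110.8   61.8]
drum_meter 0.93 [312.7, 273.9] 411 [ 678. -130.   89.] [[648.0, -139.0, 45.0], [695.0, -115.0, 104.0]]
drum_cradle 0.62 [320.5, 286.3] 644 [ 684. -125.    7.] [[639.0, -151.0, 1.0], [709.0, -78.0, 18.0]]
```

```bash
python3 -m crank '{"travel":[[0,0,-3],[0,0,-8],[0,0,-14],[0,0,-20],[0,0,-25],[0,0,-28],[0,0,-30],[0,0,-30]],"yaw":[0,0,0,0,0,0,0,0],"jaw":[50,50,50,50,50,50,50,50]}'; python3 -m crank '{"travel":[[0,0,-1],[0,0,-2],[0,0,-3],[0,0,-4],[0,0,-4.5],[0,0,-4.5],[0,0,-4.5],[0,0,-4.5]],"yaw":[0,0,0,0,0,0,0,0],"jaw":[50,50,50,50,50,50,50,50]}'
```

```text
clock: 15.95
ee_pos: [667.3, -110.6, 31.0]
eef_rot: [[0.016, 1.0, -0.001], [1.0, -0.016, 0.0], [0.0, -0.001, -1.0]]
wrist_force: [-0.2, 0.8, -3.3]
opening: 54.6
grasp_force: 43.3
clock: 16.62
ee_pos: [668.0, -110.8, 28.4]
eef_rot: [[0.016, 1.0, 0.001], [1.0, -0.016, 0.0], [0.0, 0.001, -1.0]]
wrist_force: [-3.5, 1.0, 5.6]
opening: 55.0
grasp_force: 43.7
```

```bash
python3 -m crank '{"travel":[[0,0,0],[0,0,0],[0,0,0],[0,0,0],[0,0,0],[0,0,0],[0,0,0],[0,0,0]],"yaw":[0,0,0,0,0,0,0,0],"jaw":[55,57,60,65,72,80,85,85]}'; python3 -m crank '{"travel":[[0,0,5],[0,0,18],[0,0,36],[0,0,56],[0,0,76],[0,0,94],[0,0,107],[0,0,110]],"yaw":[0,0,0,0,0,0,0,0],"jaw":[85,85,85,85,85,85,85,85]}'; python3 -m crank '{"travel":[[-10,0,0],[-30,2,0],[-60,6,0],[-95,12,0],[-130,18,0],[-165,24,0],[-185,28,0],[-190,30,0]],"yaw":[0,0,0,0,0,0,0,0],"jaw":[85,85,85,85,85,85,85,85]}'
python3 - <<'E'
from h import *
o=env.observe(); print(np.round(o["ee_pos"],1))
for c in("scene","top"):
  p=viewer.grab_frame(c); w=cloud(p)
  for n in("slim_meter","drum_meter","gloss_meter"):
   for r in finder.regions_of(p,n)[:1]:
    P=w[r["mask"]]; zt=np.nanpercentile(P[:,2],97); T=P[P[:,2]>zt-6]
    print(c,n,round(r["score"],2),round(zt),np.round(np.hstack(cv2.minAreaRect(T[:,:2].astype(np.float32))),1))
  cv2.imwrite(f"pics/{c}4.png",p["color"][:,:,::-1])
E
```

```text
clock: 17.28
ee_pos: [667.7, -110.8, 27.2]
eef_rot: [[0.016, 1.0, 0.0], [1.0, -0.016, -0.0], [-0.0, 0.0, -1.0]]
wrist_force: [0.4, 0.6, 0.6]
opening: 85.3
grasp_force: 0.0
clock: 17.95
ee_pos: [669.9, -111.6, 142.2]
eef_rot: [[0.016, 1.0, 0.007], [1.0, -0.016, -0.002], [-0.001, 0.008, -1.0]]
wrist_force: [-0.0, 0.2, -0.0]
opening: 84.8
grasp_force: 0.0
clock: 18.62
ee_pos: [473.4, -80.1, 137.0]
eef_rot: [[0.017, 1.0, -0.004], [1.0, -0.017, 0.003], [0.003, -0.004, -1.0]]
wrist_force: [-1.2, 0.3, 0.5]
opening: 84.8
grasp_force: 0.0
[473.4 -80.1 137. ]
scene slim_meter 0.63 93 [652.9 108.1  33.6  34.9  89.2]
scene drum_meter 0.8 72 [ 669.5 -112.2   52.6   53.     6.7]
scene gloss_meter 0.58 67 [466.6 -77.2 111.5  76.2  22.6]
top slim_meter 0.77 93 [650.9 110.7  33.3  34.1  43.5]
top drum_meter 0.98 72 [608.  -97.   53.6 174.7  78.7]
top gloss_meter 0.75 66 [441.6 -42.4  16.1  27.7  89.8]
```

View pics/scene4.png

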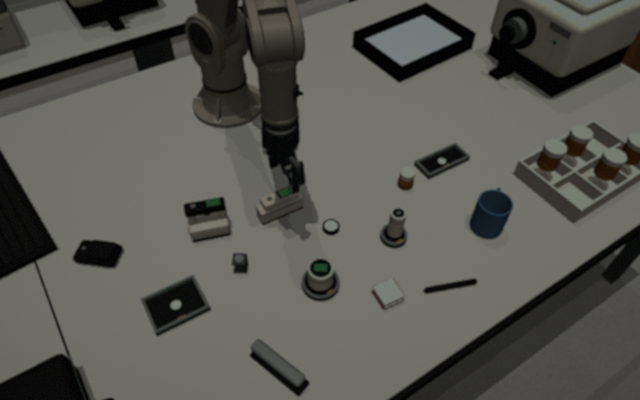

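The slim and drum meters are upright in their cradles, at (397,225) and (320,280). The gripper is next to the gloss meter at (280,203).

```bash
python3 -m crank '{"travel":[[-10,0,0],[-24,1,0],[-34,1,0],[-37,1,0],[-37,1,-6],[-37,1,-18],[-37,1,-30],[-37,1,-35]],"yaw":[0,0,0,0,0,0,0,0],"jaw":[85,85,85,85,85,85,85,85]}'; python3 -m crank '{"travel":[[0,0,-8],[0,0,-22],[0,0,-38],[0,0,-54],[0,0,-67],[0,0,-76],[0,0,-79],[0,0,-80]],"yaw":[0,0,0,0,0,0,0,0],"jaw":[85,85,85,85,85,85,85,85]}'; python3 -m crank '{"travel":[[0,0,0],[0,0,0],[0,0,0],[0,0,0],[0,0,0],[0,0,0],[0,0,0],[0,0,0]],"yaw":[0,0,0,0,0,0,0,0],"jaw":[70,55,45,39,36,34,31,28]}' 45; python3 -m crank '{"travel":[[0,0,0],[0,0,2],[0,0,6],[0,0,15],[0,0,30],[0,0,45],[0,0,56],[0,0,60]],"yaw":[0,0,0,0,0,0,0,0],"jaw":[28,28,28,28,28,28,28,28]}' 45
```

```text
clock: 19.68
ee_pos: [440.2, -79.5, 100.9]
eef_rot: [[0.016, 1.0, -0.002], [1.0, -0.016, -0.0], [-0.0, -0.002, -1.0]]
wrist_force: [-0.6, 0.4, 0.0]
opening: 85.3
grasp_force: 0.0
clock: 20.35
ee_pos: [440.6, -79.8, 21.8]
eef_rot: [[0.016, 1.0, -0.001], [1.0, -0.016, -0.0], [-0.0, -0.001, -1.0]]
wrist_force: [-0.4, 0.2, 0.4]
opening: 84.9
grasp_force: 0.0
clock: 21.02
ee_pos: [440.4, -79.7, 22.7]
eef_rot: [[0.016, 1.0, -0.001], [1.0, -0.016, 0.001], [0.001, -0.001, -1.0]]
wrist_force: [-3.0, 0.6, 6.6]
opening: 33.9
grasp_force: 44.5
clock: 21.68
ee_pos: [442.3, -80.0, 84.4]
eef_rot: [[0.016, 1.0, 0.004], [1.0, -0.016, -0.0], [-0.0, 0.004, -1.0]]
wrist_force: [0.7, -0.1, -2.9]
opening: 33.8
grasp_force: 44.6
```

```bash
python3 -m crank '{"travel":[[2,8,12],[5,25,30],[9,47,48],[14,72,62],[19,100,70],[24,128,70],[29,156,70],[34,184,70]],"yaw":[0,0,0,0,0,0,0,-0.01],"jaw":[28,28,28,28,28,28,28,28]}'; python3 -m crank '{"travel":[[5,28,0],[10,56,0],[16,84,0],[21,112,0],[27,140,0],[32,166,0],[36,184,0],[38,192,0]],"yaw":[0,0,0,0,0,0,0,0],"jaw":[28,28,28,28,28,28,28,28]}'; python3 -m crank '{"travel":[[3,12,0],[6,32,0],[9,52,0],[12,68,0],[13,76,-10],[13,78,-25],[13,78,-45],[13,78,-55]],"yaw":[0,0,0,0,0,0,0,0],"jaw":[28,28,28,28,28,28,28,28]}'; python3 -m crank '{"travel":[[0,0,-10],[0,0,-22],[0,0,-30],[0,0,-35],[0,0,-37],[0,0,-37],[0,0,-37],[0,0,-37]],"yaw":[0,0,0,0,0,0,0,0],"jaw":[28,28,28,28,28,28,28,28]}'
python3 - <<'E'
from h import *
o=env.observe(); print(np.round(o["ee_pos"],1),np.round(o["eef_rot"],3)[:2,1])
p=viewer.grab_frame("scene"); 
for n in("gloss_meter","gloss_cradle"):
    for r in finder.regions_of(p,n)[:1]:
        P=cloud(p)[r["mask"]]; print(n,round(r["score"],2),len(P),np.round(np.nanpercentile(P,[2,98],0)).tolist())
cv2.imwrite("pics/scene5.png",cv2.resize(p["color"][:,:,::-1][60:240,340:540],None,fx=3,fy=3))
E
```

```text
clock: 22.35
ee_pos: [474.6, 105.7, 152.4]
eef_rot: [[0.026, 1.0, 0.0], [1.0, -0.026, 0.0], [0.0, 0.0, -1.0]]
wrist_force: [1.1, -0.3, -2.3]
opening: 33.9
grasp_force: 44.7
clock: 23.02
ee_pos: [511.7, 300.7, 151.4]
eef_rot: [[0.021, 1.0, -0.001], [1.0, -0.021, 0.001], [0.001, -0.001, -1.0]]
wrist_force: [-0.3, 0.3, -2.3]
opening: 33.7
grasp_force: 44.7
clock: 23.68
ee_pos: [524.1, 371.8, 93.8]
eef_rot: [[0.027, 1.0, -0.004], [1.0, -0.027, -0.005], [-0.005, -0.004, -1.0]]
wrist_force: [-0.4, -0.4, -3.2]
opening: 33.7
grasp_force: 44.7
clock: 24.35
ee_pos: [526.4, 374.7, 61.2]
eef_rot: [[0.026, 1.0, 0.002], [1.0, -0.026, 0.001], [0.001, 0.001, -1.0]]
wrist_force: [0.5, 0.5, -2.8]
opening: 33.7
grasp_force: 44.7
[526.4 374.7  61.2] [ 1.    -0.026]
gloss_meter 0.71 678 [[509.0, 316.0, 37.0], [546.0, 421.0, 105.0]]
gloss_cradle 0.76 759 [[496.0, 301.0, -0.0], [559.0, 440.0, 20.0]]
```

View pics/scene5.png

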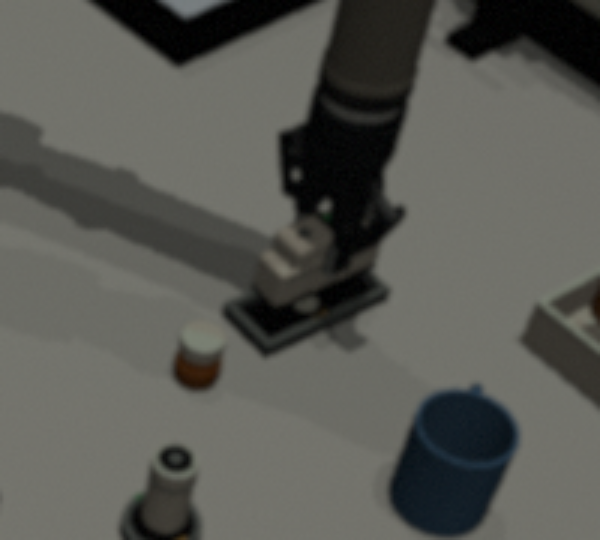

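The scene crop shows the gloss meter upright over its cradle at (305,300), lined up with it, and the jar is clear at (198,355). I'll lower it.

```bash
python3 -m crank '{"travel":[[0,0,-3],[0,0,-8],[0,0,-14],[0,0,-20],[0,0,-24],[0,0,-27],[0,0,-28],[0,0,-28]],"yaw":[0,0,0,0,0,0,0,0],"jaw":[28,28,28,28,28,28,28,28]}'; python3 -m crank '{"travel":[[0,0,-1],[0,0,-2],[0,0,-3],[0,0,-4],[0,0,-4.5],[0,0,-4.5],[0,0,-4.5],[0,0,-4.5]],"yaw":[0,0,0,0,0,0,0,0],"jaw":[28,28,28,28,28,28,28,28]}'
```

```text
clock: 25.17
ee_pos: [525.5, 374.1, 31.8]
eef_rot: [[0.026, 1.0, -0.001], [1.0, -0.026, -0.001], [-0.001, -0.001, -1.0]]
wrist_force: [-0.0, 0.3, -2.5]
opening: 33.6
grasp_force: 44.7
clock: 25.83
ee_pos: [525.9, 374.4, 28.8]
eef_rot: [[0.026, 1.0, 0.0], [1.0, -0.026, 0.001], [0.001, 0.0, -1.0]]
wrist_force: [-1.5, -1.8, 5.9]
opening: 33.4
grasp_force: 45.3
```

```bash
python3 -m crank '{"travel":[[0,0,0],[0,0,0],[0,0,0],[0,0,0],[0,0,0],[0,0,0],[0,0,0],[0,0,0]],"yaw":[0,0,0,0,0,0,0,0],"jaw":[34,36,40,48,58,70,82,85]}'; python3 -m crank '{"travel":[[0,0,5],[0,0,18],[0,0,36],[0,0,60],[0,0,85],[0,0,108],[0,0,123],[0,0,128]],"yaw":[0,0,0,0,0,0,0,0],"jaw":[85,85,85,85,85,85,85,85]}'; python3 -m crank '{"travel":[[-3,-14,0],[-8,-38,0],[-14,-68,0],[-20,-98,0],[-26,-128,0],[-32,-158,0],[-38,-188,0],[-44,-216,0]],"yaw":[0,0,0,0,0,0,0,0],"jaw":[85,85,85,85,85,85,85,85]}'
python3 - <<'E'
from h import *
o=env.observe(); print(np.round(o["ee_pos"],1))
for c in("scene","top"):
  p=viewer.grab_frame(c); w=cloud(p)
  for n in("sphere_meter","sphere_cradle","gloss_meter","gloss_cradle","sample_jar"):
   for r in finder.regions_of(p,n)[:1]:
    P=w[r["mask"]]; zt=np.nanpercentile(P[:,2],97); T=P[P[:,2]>zt-6]
    print(c,n,round(r["score"],2),round(zt),np.round(np.hstack(cv2.minAreaRect(T[:,:2].astype(np.float32))),1))
E
```

```text
clock: 26.5
ee_pos: [525.8, 374.3, 27.7]
eef_rot: [[0.026, 1.0, 0.0], [1.0, -0.026, -0.0], [-0.0, 0.0, -1.0]]
wrist_force: [-0.0, -1.0, -0.1]
opening: 84.7
grasp_force: 0.0
clock: 27.17
ee_pos: [528.0, 375.4, 161.0]
eef_rot: [[0.026, 1.0, 0.007], [1.0, -0.026, 0.005], [0.005, 0.007, -1.0]]
wrist_force: [-0.4, -0.0, 0.6]
opening: 85.1
grasp_force: 0.0
clock: 27.83
ee_pos: [481.0, 156.2, 155.8]
eef_rot: [[0.027, 1.0, -0.0], [1.0, -0.027, -0.0], [-0.0, -0.0, -1.0]]
wrist_force: [-0.2, -0.4, 0.3]
opening: 84.9
grasp_force: 0.0
[481.  156.2 155.8]
scene sphere_meter 0.64 96 [ 397.7 -249.2   91.3   30.3   70.3]
scene sphere_cradle 0.58 17 [ 546.8 -398.6  119.8   95.2   88. ]
scene gloss_meter 0.73 73 [527.9 372.1  92.8  37.6  86.8]
scene gloss_cradle 0.79 19 [531.  372.6 148.   64.   83.8]
scene sample_jar 0.8 53 [537.4 236.1  32.9  39.6  52.6]
top sphere_meter 0.59 96 [ 395.7 -246.2   92.    27.7   71.3]
top sphere_cradle 0.65 17 [ 545.5 -396.9  121.9   92.5   87.9]
```

```bash
python3 -m crank '{"travel":[[-7,-32,0],[-13,-63,0],[-20,-94,0],[-26,-125,0],[-33,-156,0],[-39,-187,0],[-46,-218,0],[-52,-248,0]],"yaw":[0,-0.04,-0.08,-0.12,-0.16,-0.2,-0.25,-0.3],"jaw":[85,85,85,85,85,85,85,85]}'; python3 -m crank '{"travel":[[-6,-30,0],[-12,-60,0],[-19,-90,0],[-25,-118,0],[-30,-142,0],[-33,-155,0],[-33,-158,0],[-33,-158,0]],"yaw":[0,0,0,0,0,0,0,0],"jaw":[85,85,85,85,85,85,85,85]}'; python3 -m crank '{"travel":[[0,0,0],[0,0,-5],[0,0,-12],[0,0,-20],[0,0,-28],[0,0,-34],[0,0,-36],[0,0,-36]],"yaw":[0,0,0,0,0,0,0,0],"jaw":[85,85,85,85,85,85,85,85]}'
python3 - <<'E'
from h import *
p=viewer.grab_frame("scene"); cv2.imwrite("pics/scene6.png",cv2.resize(p["color"][:,:,::-1][100:280,120:320],None,fx=3,fy=3))
E
```

```text
clock: 29.1
ee_pos: [429.3, -91.1, 156.0]
eef_rot: [[0.322, 0.947, 0.0], [0.947, -0.322, 0.0], [0.0, 0.0, -1.0]]
wrist_force: [0.1, -0.8, -0.6]
opening: 85.0
grasp_force: 0.0
clock: 29.77
ee_pos: [396.7, -248.4, 155.8]
eef_rot: [[0.322, 0.947, -0.0], [0.947, -0.322, -0.0], [-0.0, 0.0, -1.0]]
wrist_force: [-0.6, 0.1, -0.7]
opening: 85.1
grasp_force: 0.0
clock: 30.43
ee_pos: [396.1, -247.3, 118.9]
eef_rot: [[0.32, 0.947, -0.002], [0.947, -0.32, 0.001], [0.0, -0.002, -1.0]]
wrist_force: [-0.1, -0.5, 0.3]
opening: 84.9
grasp_force: 0.0
```

View pics/scene6.png

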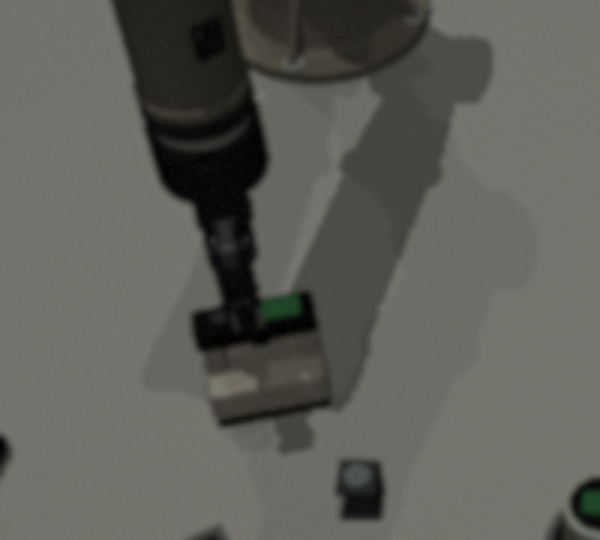

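The crop shows the gripper centred over the sphere meter's bar at (250,320), with its fingers across the bar.

```bash
python3 -m crank '{"travel":[[0,0,-5],[0,0,-15],[0,0,-27],[0,0,-39],[0,0,-48],[0,0,-53],[0,0,-55],[0,0,-55]],"yaw":[0,0,0,0,0,0,0,0],"jaw":[85,85,85,85,85,85,85,85]}'; python3 -m crank '{"travel":[[0,0,0],[0,0,0],[0,0,0],[0,0,0],[0,0,0],[0,0,0],[0,0,0],[0,0,0]],"yaw":[0,0,0,0,0,0,0,0],"jaw":[70,55,42,35,30,27,24,22]}' 60; python3 -m crank '{"travel":[[0,0,0],[0,0,2],[0,0,6],[0,0,13],[0,0,24],[0,0,34],[0,0,39],[0,0,40]],"yaw":[0,0,0,0,0,0,0,0],"jaw":[22,22,22,22,22,22,22,22]}' 60
```

```text
clock: 31.15
ee_pos: [396.5, -247.7, 64.4]
eef_rot: [[0.32, 0.947, -0.001], [0.947, -0.32, 0.0], [-0.0, -0.001, -1.0]]
wrist_force: [-0.3, -0.2, 0.2]
opening: 84.8
grasp_force: 0.0
clock: 31.82
ee_pos: [396.0, -247.5, 65.1]
eef_rot: [[0.32, 0.947, -0.001], [0.947, -0.32, 0.001], [0.001, -0.001, -1.0]]
wrist_force: [-2.7, 1.6, 5.5]
opening: 27.4
grasp_force: 59.0
clock: 32.48
ee_pos: [398.0, -248.5, 106.6]
eef_rot: [[0.32, 0.947, 0.004], [0.947, -0.32, -0.002], [-0.0, 0.004, -1.0]]
wrist_force: [0.5, -0.2, -4.9]
opening: 27.3
grasp_force: 59.6
```

```bash
python3 -m crank '{"travel":[[4,-4,6],[12,-12,16],[24,-24,20],[38,-38,20],[52,-52,20],[64,-64,20],[72,-72,20],[75,-75,20]],"yaw":[0,0.03,0.07,0.11,0.15,0.19,0.23,0.26],"jaw":[22,22,22,22,22,22,22,22]}'; python3 -m crank '{"travel":[[4,-4,0],[14,-14,0],[28,-28,0],[44,-44,0],[58,-58,0],[69,-70,0],[74,-75,-10],[74,-75,-20]],"yaw":[0.03,0.03,0.03,0.03,0.03,0.03,0.03,0.03],"jaw":[22,22,22,22,22,22,22,22]}'; python3 -m crank '{"travel":[[0,0,-5],[0,0,-8],[0,0,-10],[0,0,-10],[0,0,-10],[0,0,-10],[0,0,-10],[0,0,-10]],"yaw":[0,0,0,0,0,0,0,0],"jaw":[22,22,22,22,22,22,22,22]}'
python3 - <<'E'
from h import *
o=env.observe(); print(np.round(o["ee_pos"],1),np.round(o["eef_rot"],3)[:2,1])
for c in("scene","top"):
  p=viewer.grab_frame(c)
  for n in("sphere_meter","sphere_cradle"):
    for r in finder.regions_of(p,n)[:1]:
        P=cloud(p)[r["mask"]]; print(c,n,round(r["score"],2),len(P),np.round(np.nanpercentile(P,[2,98],0)).tolist())
  if c=="scene": cv2.imwrite("pics/scene7.png",cv2.resize(p["color"][:,:,::-1][180:360,90:290],None,fx=3,fy=3))
E
```

```text
clock: 33.15
ee_pos: [473.2, -324.6, 124.5]
eef_rot: [[0.064, 0.998, 0.0], [0.998, -0.064, -0.002], [-0.002, 0.0, -1.0]]
wrist_force: [-0.6, -0.2, -4.7]
opening: 27.3
grasp_force: 59.9
clock: 33.82
ee_pos: [546.6, -399.4, 103.8]
eef_rot: [[0.036, 0.999, 0.001], [0.999, -0.036, -0.002], [-0.002, 0.001, -1.0]]
wrist_force: [-0.5, 0.7, -5.2]
opening: 26.9
grasp_force: 60.0
clock: 34.48
ee_pos: [546.0, -397.8, 95.4]
eef_rot: [[0.036, 0.999, 0.001], [0.999, -0.036, -0.0], [-0.0, 0.001, -1.0]]
wrist_force: [1.2, -0.2, -5.3]
opening: 27.3
grasp_force: 59.9
[ 546.  -397.8   95.4] [ 0.999 -0.036]
scene sphere_meter 0.92 1747 [[537.0, -443.0, 31.0], [579.0, -355.0, 126.0]]
scene sphere_cradle 0.95 1196 [[504.0, -458.0, 0.0], [594.0, -339.0, 19.0]]
top sphere_meter 0.74 1025 [[513.0, -412.0, 33.0], [576.0, -350.0, 126.0]]
top sphere_cradle 0.72 732 [[499.0, -448.0, 2.0], [589.0, -336.0, 18.0]]
```

View pics/scene7.png

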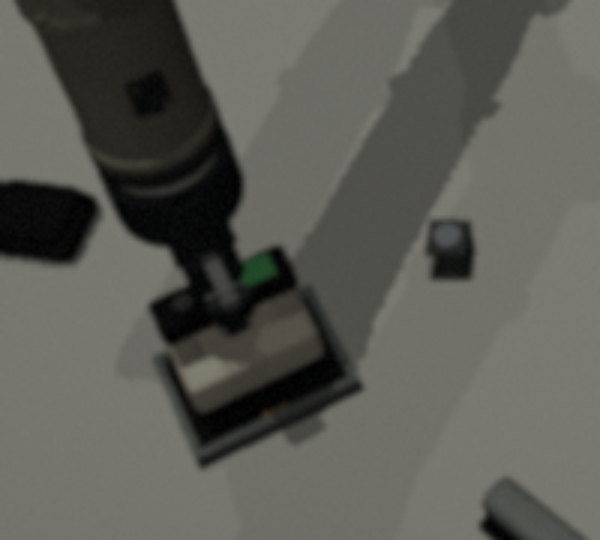

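The sphere meter is upright and lined up over its cradle at (245,365) in the crop. I'll lower it.

```bash
python3 -m crank '{"travel":[[0,0,-3],[0,0,-7],[0,0,-11],[0,0,-15],[0,0,-18],[0,0,-20],[0,0,-21],[0,0,-21]],"yaw":[0,0,0,0,0,0,0,0],"jaw":[22,22,22,22,22,22,22,22]}'; python3 -m crank '{"travel":[[0,0,-0.5],[0,0,-1.5],[0,0,-2.5],[0,0,-3],[0,0,-3.5],[0,0,-3.5],[0,0,-3.5],[0,0,-3.5]],"yaw":[0,0,0,0,0,0,0,0],"jaw":[22,22,22,22,22,22,22,22]}'
```

```text
clock: 35.45
ee_pos: [545.6, -397.6, 73.4]
eef_rot: [[0.036, 0.999, -0.0], [0.999, -0.036, 0.0], [0.0, -0.0, -1.0]]
wrist_force: [0.1, -0.4, -4.1]
opening: 27.0
grasp_force: 60.0
clock: 36.12
ee_pos: [545.8, -397.9, 71.2]
eef_rot: [[0.036, 0.999, 0.001], [0.999, -0.036, -0.0], [-0.0, 0.001, -1.0]]
wrist_force: [-1.8, 0.9, 2.0]
opening: 27.2
grasp_force: 60.7
```

```bash
python3 -m crank '{"travel":[[0,0,0],[0,0,0],[0,0,0],[0,0,0],[0,0,0],[0,0,0],[0,0,0],[0,0,0]],"yaw":[0,0,0,0,0,0,0,0],"jaw":[28,30,34,42,52,64,78,85]}'; python3 -m crank '{"travel":[[0,0,4],[0,0,14],[0,0,30],[0,0,50],[0,0,70],[0,0,88],[0,0,98],[0,0,100]],"yaw":[0,0,0,0,0,0,0,0],"jaw":[85,85,85,85,85,85,85,85]}';  python3 -m crank '{"travel":[[-8,5,0],[-25,15,0],[-45,30,0],[-70,45,0],[-95,60,0],[-115,72,0],[-127,79,0],[-130,80,0]],"yaw":[0,0,0,0,0,0,0,0],"jaw":[85,85,85,85,85,85,85,85]}'
python3 - <<'E'
from h import *
for c in("scene","top"):
  p=viewer.grab_frame(c); w=cloud(p)
  for n in("sphere_meter","gloss_meter","gloss_cradle","slim_meter","drum_meter","sample_jar","white_standard"):
   for r in finder.regions_of(p,n)[:1]:
    P=w[r["mask"]]; zt=np.nanpercentile(P[:,2],97); T=P[P[:,2]>zt-6]
    print(c,n,round(r["score"],2),round(zt),np.round(np.hstack(cv2.minAreaRect(T[:,:2].astype(np.float32))),1))
  cv2.imwrite(f"pics/{c}8.png",p["color"][:,:,::-1])
E
```

```text
clock: 36.78
ee_pos: [545.8, -397.8, 70.3]
eef_rot: [[0.036, 0.999, 0.0], [0.999, -0.036, -0.0], [-0.0, 0.0, -1.0]]
wrist_force: [0.4, 0.5, -0.7]
opening: 84.6
grasp_force: 0.0
clock: 37.45
ee_pos: [546.8, -399.1, 173.9]
eef_rot: [[0.036, 0.999, 0.005], [0.999, -0.036, -0.004], [-0.004, 0.005, -1.0]]
wrist_force: [1.4, -0.4, 0.6]
opening: 85.0
grasp_force: 0.0
clock: 38.12
ee_pos: [413.0, -315.9, 169.5]
eef_rot: [[0.037, 0.999, -0.002], [0.999, -0.037, 0.003], [0.003, -0.002, -1.0]]
wrist_force: [0.7, 0.5, 1.0]
opening: 85.0
grasp_force: 0.0
scene sphere_meter 0.65 102 [ 547.1 -399.2   90.2   30.5   88.4]
scene gloss_meter 0.81 73 [526.8 371.7  92.6  35.7  88.2]
scene gloss_cradle 0.78 19 [531.3 373.2 145.6  61.3  84.2]
scene drum_meter 0.64 102 [ 547.  -399.1   90.1   30.7   87.7]
scene sample_jar 0.53 53 [539.2 234.8  32.9  34.   75.6]
scene white_standard 0.66 16 [551.6  -4.9  38.7  43.4  60.1]
top sphere_meter 0.74 102 [ 545.2 -395.7   90.    28.    88.2]
top gloss_meter 0.88 73 [525.3 374.9  88.5  33.   87.1]
top gloss_cradle 0.77 19 [525.3 375.7 143.5  62.1  88. ]
top slim_meter 0.87 93 [651.1 111.   32.5  32.6  60.9]
top drum_meter 0.59 72 [ 6.668e+02 -1.075e+02  5.280e+01  4.940e+01  3.000e-01]
top sample_jar 0.8 53 [536.5 239.2  36.4  36.   58.5]
top white_standard 0.72 15 [550.2  -2.2  38.8  38.6  44. ]
```

View pics/scene8.png

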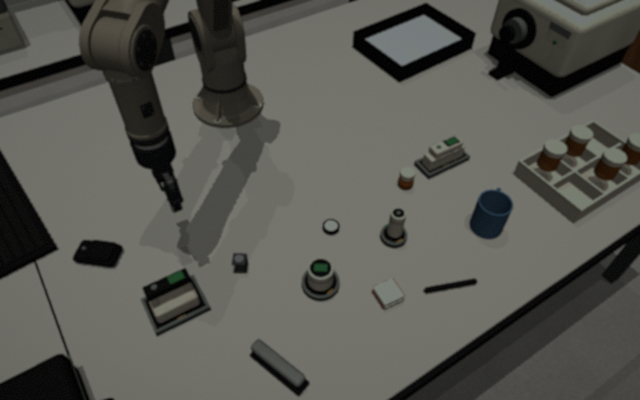

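View pics/top8.png

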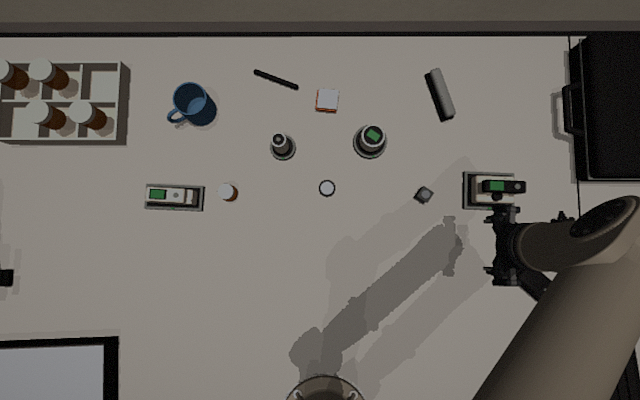

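Both views show all four meters upright in their own cradles: gloss (175,195), slim (283,146), drum (371,141) and sphere (490,188) in the top view. Each top sits 6 mm higher than it did on the desk. The jar is at (228,192) and the puck at (327,188), essentially where they started.

```bash
python3 -m crank '{"travel":[[0,0,0],[0,0,0],[0,0,0],[0,0,0],[0,0,0],[0,0,0],[0,0,0],[0,0,0]],"yaw":[0,0,0,0,0,0,0,0],"jaw":[85,85,85,85,85,85,85,85]}' && python3 -c "
from plant import env
print(env.job_done())"
```

```text
clock: 39.58
ee_pos: [415.8, -317.7, 170.3]
eef_rot: [[0.036, 0.999, 0.0], [0.999, -0.036, -0.0], [-0.0, 0.0, -1.0]]
wrist_force: [0.2, 0.3, -0.3]
opening: 85.1
grasp_force: 0.0
the job is handed in; nothing more can be done
None
```

I handed the job in at 39.6 s of the 128 s: all four meters stand upright in their own cradles in the final camera check, set down with about 10 N or less at the wrist, and I never touched the jar or the puck; no verdict came back.

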